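# Change the wheel on a grinding arbor

### The job

Build up the arbor on the square-footed stand, over its spindle and in this order from the bottom: the wide plain steel flange, the big new grinding wheel, the hubbed flange with its hub up, and last the hex collar, each resting flat on the one below; slip the small worn wheel onto the peg of the round wooden foot. The wheels are brittle, so set them down rather than drop them, leave the two bottles standing where they are, and let go of everything at the end.

Things in the scene. Friction and masses are not known exactly. Their poses are not given: they have to be found in the camera images.
- arbor_stand: Fixed stand: square grey foot 80 x 80 x 12 mm, a round shoulder on it (40 mm across at the foot, 36 mm at its flat top, which is 24 mm above the bench), and an upright plain steel spindle 15 mm in diameter from the shoulder up to 76 mm above the bench, its last 5 mm tapered to 7 mm. Origin: centre of the foot's underside on the bench, under the spindle axis; z up. The lowest part of the stack sits on the shoulder.
- storage_peg: Fixed storage peg: round wooden foot 76 mm in diameter, 24 mm high, with an upright plain steel peg 15 mm in diameter up to 54 mm above the bench, its last 5 mm tapered to 7 mm. Origin: centre of the foot's underside on the bench, under the peg axis; z up. The worn wheel sits on the wooden foot.
- wide_flange: Wide plain flange: flat steel ring 54 mm in diameter, 10 mm thick, 20 mm bore, four small dark dots on its top; loose, lying flat on the bench, about 0.14 kg. Origin: centre of its underside, z up.
- new_wheel: New grinding wheel: the bigger grey stone ring, 62 mm in diameter, 18 mm thick, 20 mm bore; loose, lying flat on the bench, about 0.11 kg. Origin: centre of its underside, z up.
- worn_wheel: Worn grinding wheel: the smaller grey stone ring, 46 mm in diameter, 14 mm thick, 20 mm bore; loose, lying flat on the bench, about 0.05 kg. Origin: centre of its underside, z up.
- hub_flange: Hubbed flange: steel disc 46 mm in diameter and 5 mm thick with a round hub 32 mm in diameter standing 9 mm higher (14 mm in all), 20 mm bore through; loose, lying hub up on the bench, about 0.08 kg. Origin: centre of its underside, z up.
- hex_collar: Hex collar: steel hexagon like a big nut, 34 mm across flats, 39 mm across corners, 16 mm high, unthreaded six-sided bore 20 mm across flats (it just slips on); loose, lying flat on the bench, about 0.07 kg. Origin: centre of its underside, z up; its own x axis is square to a pair of flats (so every 60 degrees).
- blue_bottle: Bystander: white bottle with blue label and brown cap, 48 mm in diameter, 94 mm high, standing loose. Origin: centre of its underside, z up.
- dropper_bottle: Bystander: brown dropper bottle with black bulb, 33 mm in diameter, 102 mm high, standing loose. Origin: centre of its underside, z up.
Things that resemble listed ones, but are neither listed nor needed, are in the scene too. Leave any purple or turquoise look-alike of the worn_wheel alone.

How it is judged:
At the end, for the whole second after the job is handed in: Wide flange, new wheel, hub flange, hex collar with undersides 0, 10, 28, 42 mm above the shoulder, worn wheel 0 mm above the wooden foot (-3/+4 mm); each within 6 mm of its spindle or peg axis, right side up within 0.1 rad, at rest (20 mm/s), released; bottles upright (0.2 rad) (horizontal distance between each of wide_flange, new_wheel, hub_flange, hex_collar and arbor_stand below 0.006 m and z of wide_flange in the frame of arbor_stand between 0.021 and 0.028 m and angle between each of wide_flange, new_wheel, hub_flange, hex_collar, worn_wheel's own z axis and vertical below 0.1 rad and linear speed of each of wide_flange, new_wheel, hub_flange, hex_collar, worn_wheel below 0.02 m/s and z of new_wheel in the frame of arbor_stand between 0.031 and 0.038 m and z of hub_flange in the frame of arbor_stand between 0.049 and 0.056 m and z of hex_collar in the frame of arbor_stand between 0.063 and 0.07 m and horizontal distance between worn_wheel and storage_peg below 0.006 m and z of worn_wheel in the frame of storage_peg between 0.021 and 0.028 m and angle between each of blue_bottle, dropper_bottle's own z axis and vertical below 0.2 rad); the robot touches nothing.
It fails at once if the blue-label bottle is knocked over or pushed away (tilted over 0.5 rad or moved over 50 mm) (angle between blue_bottle's own z axis and vertical above 0.5 rad or distance of blue_bottle from where it was at the start of the episode above 0.05 m).
It fails at once if the dropper bottle is knocked over or pushed away (tilted over 0.5 rad or moved over 50 mm) (angle between dropper_bottle's own z axis and vertical above 0.5 rad or distance of dropper_bottle from where it was at the start of the episode above 0.05 m).
It fails at once if the new wheel is dropped (falls free of the fingers at over 0.6 m/s, about 18 mm of fall) (contact force between new_wheel and the fingers below 0.01 N and linear speed of new_wheel above 0.6 m/s).
It fails at once if the worn wheel is dropped (falls free of the fingers at over 0.6 m/s, about 18 mm of fall) (contact force between worn_wheel and the fingers below 0.01 N and linear speed of worn_wheel above 0.6 m/s).
It also fails if it takes over 115 s, if anything falls off the work surface, if the arm or the gripper's body presses on something with over 40 N, if the wrist force passes 120 N, or if a joint passes its speed limit or range.

### The arm

A 6-joint arm with a two-finger parallel gripper is mounted at the origin on a cart in front of the work surface, level with it; the furniture and walls round the work are solid. World frame = base frame: x ahead of the robot, y to its left, z up, the work surface at z = 0. Lengths are in m, angles in rad, forces in N, time in s.
With the tool pointing down it reaches from about 0.225 to 0.725 m from the base axis. Payload 3.1 kg.
Tool frame: the origin (TCP) lies midway between the tips of the shut fingers; the grasp point (between the pads) lies 19 mm behind it; z points along the fingers, y is the line along which they close (so a half turn about z gives the same grasp; the last joint's range is limited). The gripper opens to 85 mm and grips with 20 to 120 N. Pads are 22 mm wide; open, the fingers measure 114 mm over their backs; the gripper's body (76 mm by 85 mm) begins 54 mm behind the grasp point. The pads swing forward as they close: fully open they stand 13 mm farther back than shut.
Start: joints at [1.162, 0.048, 0.099, 1.622, 0, 1.443], TCP at [0.145, 0.504, 0.231] pointing down, gripper open.
Joint ranges: [-2.91, 2.91], [-0.99, 1.94], [-1.21, 1.42], [-2.12, 2.29], [-1.49, 1.47], [-3.14, 3.14]. Speed limits (rad/s): [2.79, 2.79, 3.14, 3.14, 3.14, 3.14].

### API

Orientations are given as [roll, pitch, yaw] about the fixed x, y, z axes, in that order (R = Rz(yaw) Ry(pitch) Rx(roll)).
In Python, from cell import manip, vision gives the robot as it stands. The module is installed in compiled form; this text tells all that it offers.
- The arm moves only by the tool send_rows, never from a script. Its argument "commands" is a list of rows, each a list of 4 numbers: the shift along the world's x, y, z scaled (see below), then the turn about the world's z scaled (see below). In form: [[tx, ty, tz, yaw], ...]. A call has 1 to 8 rows; each row is the pose to reach, as a shift and turn from the pose commanded when the call began, turning the shorter way round; what a row does not reach only later rows make up. The controller multiplies each number of a shift by 0.3 m and each number of a turn by 180 degrees. A row lasts 1/10 s, in which the tool goes at most 50 mm and 8.59 degrees, less where a joint would pass 70% of its speed; a pose out of reach is approached as far as the arm can. A call with a number of a shift or a turn outside -1 to 1 is refused whole. A call with a gripper value outside its range is refused whole. "jaw" is the opening, from -1 (shut) to 1 (fully open), set as the call begins (left out, the last holds). The fingers move at their own pace and stop on an object; the grip force is fixed at half the most. Time passes only in rows, so rows that repeat a pose let the fingers close. It gives the time, the measured TCP pose, the force, the opening and the grip force at its end, in the units of the state.
- manip.read_state(): the state, without advancing time (a new reading comes with each control period).
- vision.camera(name): name is "side" or "top" or "wrist"; returns (picture, depth): 480x640x3 uint8, blue, green, red; 480x640 float32, m along the optical axis (not along the pixel's ray), 0 where there is no reading.
- vision.camera_params(name): a dict with "fx", "fy", "cx", "cy" (pixels), "k1" (the pictures are not rectified: a ray, as slopes to the right and down, at radius r is drawn at 1 + k1 r^2 times it, then the intrinsics apply), "R" (3x3) and "t" (3): a world point X has camera coordinates R X + t; the wrist camera has in their place "tool_from_camera" (4x4, takes a point from camera to tool coordinates, whose origin is the TCP and whose axes are the flange's). Camera axes: x right, y down, z forward; pixel columns grow to the right and rows downward; lengths in m; the calibration is good to about 2 mm. A picture is of the moment at which its call begins: read the wrist's pose just before it. camera_params takes no time and is no camera call.
- manip.hand_in(): hands the job in; it is judged then, once.
The state is a dict: "time": time; "q": joint angles; "qd": joint speeds; "joint_torque": joint torques, N m; "position": TCP position; "tool_rot": TCP orientation; "wrist_force": force on the tool from outside, world axes, zero at the start; "torque": the same for the moment, N m; "opening": finger opening in m; "grasp_force": force on a finger pad.
Only numpy, scipy, OpenCV 4.12 (cv2) and the standard library are available. Lean on these libraries where they do the work, as an engineer would, in place of code of your own. Each camera call takes 0.05 s, during which the arm holds its last target. There are 200 camera calls.

## Working session

There is one attempt and no reset: what is moved stays moved. The work goes in short steps, Python scripts to look and compute and a tool call to move; the robot and the scene stay as the last step left them, time stands still between calls to the robot, and variables do not carry over. Pictures are saved under pics/ and viewed, at most 14 in all, crops included, and the job is handed in when it is done.

Besides the shell and the picture viewer there is one more tool, called after "Emit:" as a command line: name --pt "numbers of a row" for each row, then --argument value for the rest. send_rows: Moves the arm, as the interface text tells. Shifts and turns lie within -1 to 1; 1 stands for 0.3 m of shift or 180 degrees of turn. Its arguments: {"type":"object","properties":{"commands":{"type":"array"},"jaw":{"type":"number"}},"required":["commands"]}

```bash
mkdir -p pics
cat > h.py <<'E'
import numpy as np, cv2, pickle
from cell import manip, vision
def snap(n,tag):
    s=manip.read_state(); im,d=vision.camera(n); cv2.imwrite(f'pics/{tag}.png',im); pickle.dump((s,im,d),open(f'{tag}.pkl','wb')); return s,im,d
E
python3 - <<'E'
from h import *
s,_,_=snap('top','top0'); snap('side','side0')
print({k:np.round(v,3) if not isinstance(v,dict) else v for k,v in s.items()})
for n in('top','side','wrist'): print(n,vision.camera_params(n))
E
```

```text
{'time': np.float64(0.0), 'q': array([1.162, 0.049, 0.098, 1.622, 0.   , 1.443]), 'qd': array([-0.001, -0.   , -0.001, -0.   , -0.001, -0.002]), 'joint_torque': array([-0.0000e+00, -3.3879e+01,  3.2001e+01,  2.0000e-02, -0.0000e+00,
        0.0000e+00]), 'position': array([0.145, 0.504, 0.23 ]), 'tool_rot': array([-3.139, -0.   ,  2.861]), 'wrist_force': array([-1.485, -0.521, -0.531]), 'torque': array([0.027, 0.041, 0.011]), 'grasp_force': np.float64(0.0), 'opening': np.float64(0.085)}
top {'fx': 441.21188824828573, 'fy': 441.21188824828573, 'cx': 325.8207532733256, 'cy': 238.84614307904317, 'k1': 0.0363536189353727, 'R': array([[-0.0162144 , -0.9997325 , -0.0164932 ],
       [-0.99272618,  0.01806449, -0.11903109],
       [ 0.11929719,  0.01444321, -0.99275353]]), 't': array([-0.07840455,  0.51098698,  0.95667675])}
side {'fx': 437.0184263308145, 'fy': 437.0184263308145, 'cx': 317.48225168867475, 'cy': 243.78616082927832, 'k1': -0.06589982422155657, 'R': array([[-0.89135516, -0.45322331,  0.00863831],
       [-0.21030674,  0.39657917, -0.89358605],
       [ 0.40156825, -0.79831923, -0.44880881]]), 't': array([0.40850433, 0.1802195 , 0.86978728])}
wrist {'fx': 417.3349050438242, 'fy': 417.3349050438242, 'cx': 321.26322104082254, 'cy': 242.4588164845201, 'k1': 0.0074256810952449594, 'tool_from_camera': array([[-4.48630435e-04, -9.52653639e-01, -3.04057301e-01,
         7.86597093e-02],
       [ 9.99999896e-01, -4.51273788e-04, -6.15764587e-05,
         7.28374956e-04],
       [-7.85520528e-05, -3.04057297e-01,  9.52653743e-01,
        -1.42773722e-01],
       [ 0.00000000e+00,  0.00000000e+00,  0.00000000e+00,
         1.00000000e+00]])}
```

View pics/top0.png

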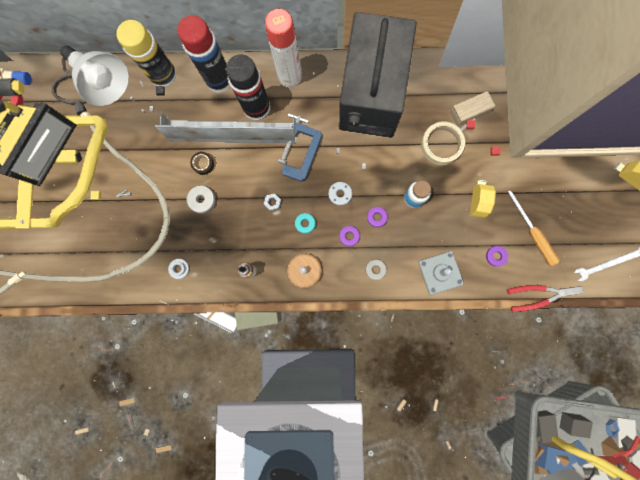

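View pics/side0.png

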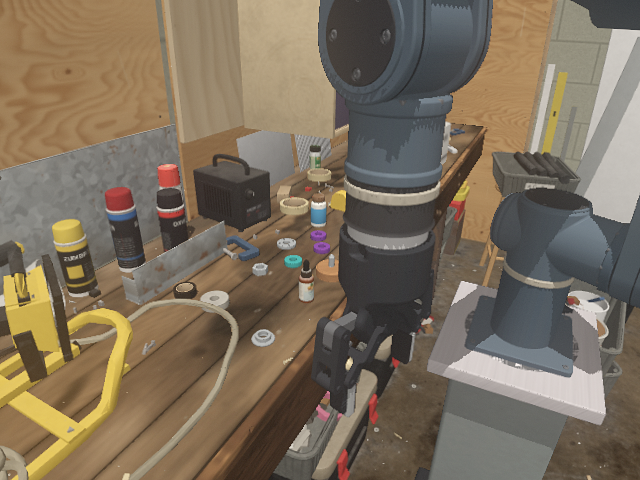

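The top view shows the wide flange (340,193), new wheel (201,199), worn wheel (376,269), hub flange (178,268), hex collar (272,201), stand (441,272), peg (305,270), blue bottle (418,193) and dropper bottle (247,269). The side view shows the arm hanging in front of the bench edge, clear of everything.

```bash
cat >> h.py <<'E'
def ray(P,u,v):
    x,y=(u-P['cx'])/P['fx'],(v-P['cy'])/P['fy']; rd=np.hypot(x,y); r=rd
    for _ in range(10): r=rd/(1+P['k1']*r*r)
    s=r/rd if rd>0 else 1
    return np.array([x*s,y*s,1.])
def pose(n,s=None):
    P=vision.camera_params(n)
    if n!='wrist': R=P['R'].T; return P,R,-R@P['t']
    from scipy.spatial.transform import Rotation as Ro
    T=P['tool_from_camera']; W=Ro.from_euler('xyz',s['tool_rot']).as_matrix()
    return P,W@T[:3,:3],W@T[:3,3]+np.array(s['position'])
def onplane(n,u,v,z,s=None):
    P,R,c=pose(n,s); d=R@ray(P,u,v); return c+d*(z-c[2])/d[2]
def project(n,X,s=None):
    P,R,c=pose(n,s); p=R.T@(np.array(X)-c); x,y=p[:2]/p[2]; k=1+P['k1']*(x*x+y*y)
    return P['cx']+P['fx']*x*k,P['cy']+P['fy']*y*k
E
python3 - <<'E'
from h import *
for k,(u,v,z) in dict(wide=(340,193,.01),new=(201,199,.018),worn=(376,269,.014),hub=(178,268,.014),hex=(272,201,.016),peg=(305,269,.054),stand=(444,271,.076),blue=(424,188,.094),drop=(243,269,.1)).items(): print(k,onplane('top',u,v,z).round(3))
E
```

```text
wide [ 0.618 -0.121  0.01 ]
new [0.608 0.198 0.018]
worn [ 0.441 -0.199  0.014]
hub [0.451 0.248 0.014]
hex [0.601 0.035 0.016]
peg [ 0.442 -0.041  0.054]
stand [ 0.432 -0.335  0.076]
blue [ 0.606 -0.297  0.094]
drop [0.442 0.084 0.1  ]
```

Emit:
send_rows --pt "0.17 -0.2 0 0.04" --pt "0.33 -0.33 0 0.0893" --pt "0.5 -0.5 0 0.0893" --pt "0.67 -0.7 0 0.0893" --pt "0.83 -0.87 0 0.0893" --pt "1 -1 0 0.0893" --pt "1 -1 0 0.0893"

```text
time: 0.8
position: [0.3879, 0.2583, 0.231]
tool_rot: [3.142, -0.0, 3.141]
wrist_force: [0.2, 0.6, -0.8]
opening: 0.0855
grasp_force: 0.0
```

Emit:
send_rows --pt "0 -0.17 0 0" --pt "0 -0.28 0 0" --pt "0 -0.28 0 0" --pt "0 -0.28 0 0" --pt "0 -0.28 0 0"

```text
time: 1.3
position: [0.3869, 0.1768, 0.2311]
tool_rot: [3.141, -0.0, -3.141]
wrist_force: [-0.1, 0.3, 0.2]
opening: 0.0854
grasp_force: 0.0
```

Run:
```python
from h import *
s,_,_=snap('wrist','w1'); print(s['time'],s['position'],s['tool_rot'],np.abs(s['qd']).max())
```

```text
1.3 [0.38687323 0.17681783 0.23111812] [ 3.14106879e+00 -2.68735435e-04 -3.14093363e+00] 0.016181697228199617
```

View pics/w1.png

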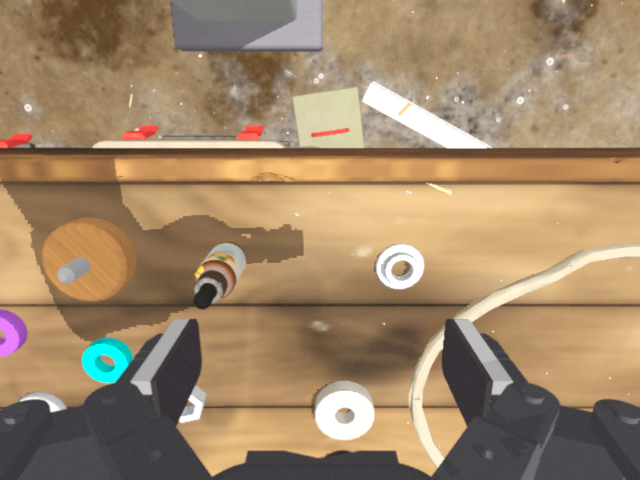

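Emit:
send_rows --pt "0 -0.17 0 0" --pt "0 -0.33 0 0" --pt "0 -0.5 0 0" --pt "0 -0.67 0 0" --pt "0 -0.83 0 0" --pt "0 -1 0 0" --pt "0 -1 0 0" --pt "0 -1 0 0"

```text
time: 2.15
position: [0.3872, -0.124, 0.2311]
tool_rot: [3.14, -0.001, 3.14]
wrist_force: [0.6, -0.0, 0.6]
opening: 0.0856
grasp_force: 0.0
```

Run:
```python
from h import *
s,_,_=snap('wrist','w2'); print(s['time'],s['position'],s['tool_rot'],np.abs(s['qd']).max())
```

```text
2.15 [ 0.3872056  -0.12397989  0.23107554] [ 3.14044054e+00 -5.52055221e-04  3.13988914e+00] 0.05545327100484148
```

View pics/w2.png

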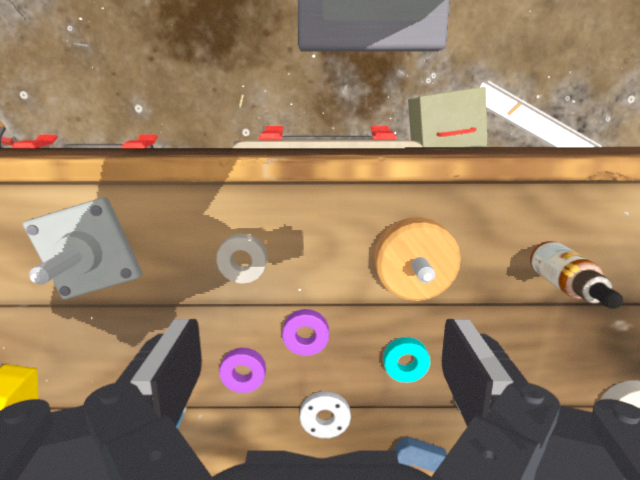

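w1: hub flange at (400,267), new wheel at (345,412), dropper bottle at (215,275), hex collar half-hidden at (190,405). w2: stand foot at (82,250) with spindle tip (39,275), worn wheel (241,258), peg tip (426,271), wide flange (325,415).

```bash
cat >> h.py <<'E'
def cloud(n,s,d):
    P,R,c=pose(n,s); v,u=np.mgrid[:480,:640].astype(np.float32)
    K=np.array([[P['fx'],0,P['cx']],[0,P['fy'],P['cy']],[0,0,1]])
    xy=cv2.undistortPoints(np.stack([u.ravel(),v.ravel()],1)[:,None],K,np.array([P['k1'],0,0,0.]))[:,0]
    X=np.c_[xy,np.ones(len(xy))]*d.reshape(-1,1)
    return (X@R.T+c).reshape(480,640,3)
def disc(tag,n,uv,w,zt,dz=.003,z0=None):
    """circle through the top-face outline of the thing near pixel uv -> centre, diameter"""
    s,im,d=pickle.load(open(tag+'.pkl','rb')); C=cloud(n,s,d); u,v=uv
    m=np.zeros((480,640),np.uint8); sl=np.s_[max(0,v-w):v+w,max(0,u-w):u+w]
    m[sl]=((abs(C[sl][...,2]-zt)<dz)&(d[sl]>0))*255
    m=cv2.morphologyEx(m,cv2.MORPH_OPEN,np.ones((2,2)))
    cs=cv2.findContours(m,cv2.RETR_EXTERNAL,cv2.CHAIN_APPROX_NONE)[0]
    if not cs: return None
    c=max(cs,key=len)[:,0].astype(float)
    p=np.array([onplane(n,a,b,zt,s)[:2] for a,b in c])
    A=np.c_[2*p,np.ones(len(p))]; q=np.linalg.lstsq(A,(p**2).sum(1),rcond=None)[0]
    r=np.sqrt(q[2]+q[0]**2+q[1]**2); res=np.abs(np.hypot(*(p-q[:2]).T)-r)
    keep=res<.0025
    q=np.linalg.lstsq(A[keep],(p[keep]**2).sum(1),rcond=None)[0]; r=np.sqrt(q[2]+q[0]**2+q[1]**2)
    zz=np.median(C[sl][...,2][m[sl]>0])
    return q[:2].round(4),round(2*r,4),len(c),round(res.max(),4),zz.round(4)
E
python3 - <<'E'
from h import *
print('worn',disc('w2','wrist',(241,258),40,.014))
print('wide',disc('w2','wrist',(325,415),40,.010))
print('pegfoot',disc('w2','wrist',(418,260),60,.024))
print('peg tip',disc('w2','wrist',(426,271),15,.054))
print('shoulder',disc('w2','wrist',(80,250),60,.024))
print('st tip',disc('w2','wrist',(39,275),15,.076))
print('hub',disc('w1','wrist',(400,267),40,.014))
print('hubdisc',disc('w1','wrist',(400,267),40,.005,.002))
print('new',disc('w1','wrist',(345,412),45,.018))
s,im,d=pickle.load(open('w2.pkl','rb')); C=cloud('wrist',s,d)
for u,v in((300,280),(150,400),(39,275),(426,271),(450,250)): print(u,v,C[v,u].round(4))
E
```

```text
worn (array([ 0.4409, -0.1957]), np.float64(0.0446), 137, np.float64(0.0014), np.float64(0.0141))
wide (array([ 0.6179, -0.1188]), np.float64(0.0532), 135, np.float64(0.0014), np.float64(0.0101))
pegfoot (array([ 0.4407, -0.0354]), np.float64(0.0721), 241, np.float64(0.0018), np.float64(0.0241))
peg tip (array([ 0.4406, -0.0355]), np.float64(0.0103), 39, np.float64(0.0014), np.float64(0.0535))
shoulder (array([ 0.4313, -0.3401]), np.float64(0.0348), 147, np.float64(0.0119), np.float64(0.0242))
st tip (array([ 0.4312, -0.3398]), np.float64(0.011), 43, np.float64(0.001), np.float64(0.0749))
hub (array([0.4507, 0.2529]), np.float64(0.0307), 92, np.float64(0.0013), np.float64(0.0139))
hubdisc (array([0.451 , 0.2529]), np.float64(0.0444), 134, np.float64(0.0021), np.float64(0.0051))
new (array([0.6089, 0.2026]), np.float64(0.0611), 156, np.float64(0.001), np.float64(0.0181))
300 280 [ 0.4658 -0.1435  0.0007]
150 400 [ 0.381  -0.1678  0.2824]
39 275 [ 0.43   -0.34    0.0745]
426 271 [ 0.436  -0.0366  0.0531]
450 250 [ 0.4276 -0.0091  0.0241]
```

Emit:
send_rows --pt "0.1 -0.12 -0.1 0" --pt "0.18 -0.24 -0.25 0" --pt "0.18 -0.24 -0.4 0" --pt "0.18 -0.24 -0.57 0" --pt "0.18 -0.24 -0.57 0" --pt "0.18 -0.24 -0.57 0" --pt "0.18 -0.24 -0.57 0" --jaw 0.5

```text
time: 2.9
position: [0.443, -0.1956, 0.0631]
tool_rot: [-3.14, 0.004, -3.139]
wrist_force: [-0.6, 0.8, 0.5]
opening: 0.0643
grasp_force: 0.0
```

Emit:
send_rows --pt "-0.004 0 -0.1 0" --pt "-0.004 0 -0.19 0" --pt "-0.004 0 -0.2 0" --pt "-0.004 0 -0.2 0" --pt "-0.004 0 -0.2 0"

```text
time: 3.4
position: [0.4421, -0.1971, 0.0034]
tool_rot: [-3.139, 0.005, -3.142]
wrist_force: [-0.3, 0.2, 0.7]
opening: 0.0642
grasp_force: 0.0
```

Emit:
send_rows --pt "0 0 0 0" --pt "0 0 0 0" --pt "0 0 0 0" --pt "0 0 0 0" --pt "0 0 0 0" --pt "0 0 0 0" --jaw -0.2

```text
time: 4.0
position: [0.4418, -0.1972, 0.003]
tool_rot: [-3.139, 0.004, 3.141]
wrist_force: [-0.8, 0.3, 6.4]
opening: 0.0427
grasp_force: 61.5
```

Emit:
send_rows --pt "0 0 0.1 0" --pt "0 0 0.25 0" --pt "0 0 0.4 0" --pt "0 0 0.4 0" --pt "0 0 0.4 0" --pt "0 0 0.4 0"

```text
time: 4.6
position: [0.4391, -0.1955, 0.1192]
tool_rot: [3.14, -0.002, 3.141]
wrist_force: [0.4, -0.2, -1.1]
opening: 0.0428
grasp_force: 61.2
```

```bash
cat >> h.py <<'E'
def held(tag,z,zt=None,dia=None):
    """look with the wrist camera at the held thing, whose top should lie zt above the TCP"""
    s,im,d=snap('wrist',tag); C=cloud('wrist',s,d); p=np.array(s['position'])
    print('t',s['time'],'tcp',p.round(4),'open',round(s['opening'],4),'grip',round(s['grasp_force'],1))
    return s,im,C
E
python3 - <<'E'
from h import *
s,im,C=held('w3',0); p=np.array(s['position'])
print(project('wrist',p,s))
m=(np.hypot(C[...,0]-p[0],C[...,1]-p[1])<.019)&(C[...,2]<p[2]+.03)&(C[...,2]>p[2]-.02)
print(m.sum(),np.percentile(C[m][:,2]-p[2],[5,25,50,75,95]).round(4))
E
```

```text
t 4.6 tcp [ 0.4391 -0.1955  0.1192] open 0.0428 grip 61.2
(np.float64(318.8855390234433), np.float64(324.1952018120968))
6599 [0.0031 0.0104 0.011  0.0114 0.012 ]
```

View pics/w3.png

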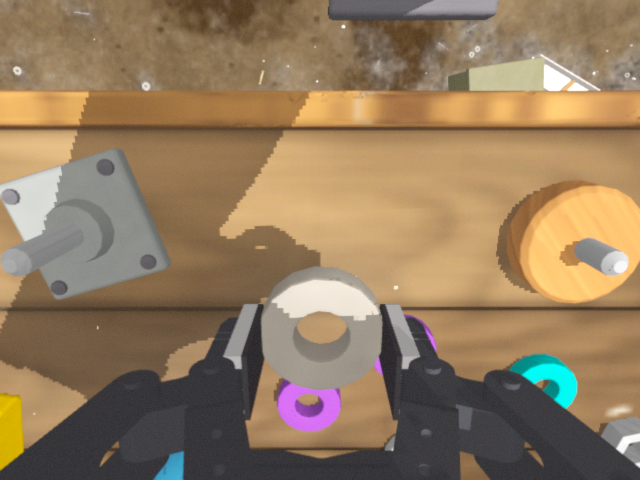

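The worn wheel is held flat, bore centred at (322,327), with the stand spindle tip at (15,262) and the peg tip at (618,263).

```bash
cat >> h.py <<'E'
def fitc(p):
    A=np.c_[2*p,np.ones(len(p))]; q=np.linalg.lstsq(A,(p**2).sum(1),rcond=None)[0]; return q[:2],np.sqrt(q[2]+q@np.r_[q[:2],0])
def bore(s,C,X,zt,dz=.0025,rad=.021):
    """centre and diameter of the hole in the flat face at height zt near X"""
    m=((abs(C[...,2]-zt)<dz)&(np.hypot(C[...,0]-X[0],C[...,1]-X[1])<rad)).astype(np.uint8)
    cs,h=cv2.findContours(m,cv2.RETR_CCOMP,cv2.CHAIN_APPROX_NONE)
    c=max([c for c,k in zip(cs,h[0]) if k[3]>=0],key=len)[:,0]
    p=np.array([onplane('wrist',a,b,zt,s)[:2] for a,b in c.astype(float)]); q,r=fitc(p)
    return q.round(4),round(2*r,4),len(c),np.abs(np.hypot(*(p-q).T)-r).max().round(4)
E
python3 - <<'E'
from h import *
s,im,d=pickle.load(open('w3.pkl','rb')); C=cloud('wrist',s,d); p=s['position']
print(bore(s,C,p,p[2]+.011), p)
print('pegtip',disc('w3','wrist',(618,263),15,.054))
E
```

```text
(array([ 0.4372, -0.1946]), np.float64(0.0195), 157, np.float64(0.0006)) [ 0.43906091 -0.19553153  0.11916465]
pegtip (array([ 0.4401, -0.0371]), np.float64(0.0109), 69, np.float64(0.0015), np.float64(0.0532))
```

Emit:
send_rows --pt "0.005 0.16 0 0" --pt "0.005 0.32 0 0" --pt "0.008 0.48 0 0" --pt "0.008 0.53 0 0" --pt "0.008 0.53 -0.07 0" --pt "0.008 0.53 -0.14 0" --pt "0.008 0.53 -0.14 0" --pt "0.008 0.53 -0.14 0"

```text
time: 5.45
position: [0.4406, -0.0366, 0.0768]
tool_rot: [3.141, -0.004, 3.141]
wrist_force: [0.6, 0.6, 0.3]
opening: 0.0428
grasp_force: 61.3
```

```bash
cat >> h.py <<'E'
def align(tag,zt,ztip,dtop=.011,dz=.0025):
    """bore of held thing (top dtop above TCP) against the spindle tip seen through it; prints the shift still needed"""
    s,im,C=held(tag,0); p=np.array(s['position'])
    b=bore(s,C,p,p[2]+dtop,dz); print('bore',b)
    m=((np.hypot(C[...,0]-b[0][0],C[...,1]-b[0][1])<.03)&(abs(C[...,2]-ztip)<.004)).astype(np.uint8)
    cs=cv2.findContours(m,cv2.RETR_EXTERNAL,cv2.CHAIN_APPROX_NONE)[0]
    for c in cs:
        if len(c)>12:
            q=np.array([onplane('wrist',a,e,ztip,s)[:2] for a,e in c[:,0].astype(float)]); f,r=fitc(q)
            print('tip',f.round(4),'dia',round(2*r,4),len(c),'shift',(f-b[0]).round(4))
E
python3 - <<'E'
from h import *
align('w4',0,.053)
E
```

```text
t 5.45 tcp [ 0.4406 -0.0366  0.0768] open 0.0428 grip 61.3
bore (array([ 0.4388, -0.0356]), np.float64(0.0194), 161, np.float64(0.0008))
```

View pics/w4.png

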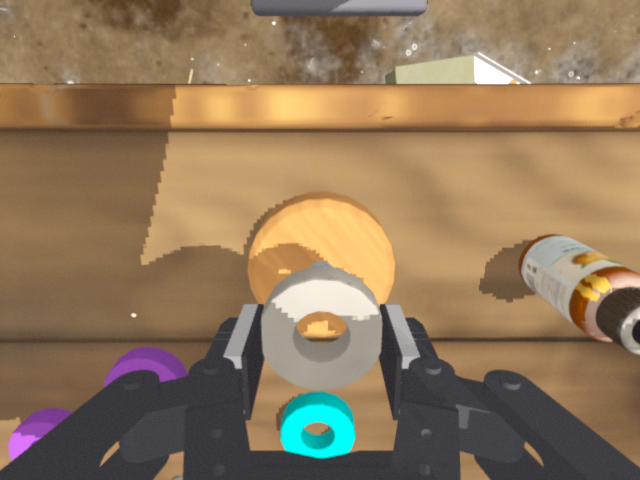

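The wheel is over the peg foot (foot arc centred near (322,265)); the peg itself is hidden behind the wheel's rim, so I measure against the foot.

```bash
cat >> h.py <<'E'
def foot(tag,X,zt,rmin,rmax):
    s,im,d=pickle.load(open(tag+'.pkl','rb')); C=cloud('wrist',s,d)
    m=((abs(C[...,2]-zt)<.004)&(np.hypot(C[...,0]-X[0],C[...,1]-X[1])<rmax+.01)).astype(np.uint8)
    cs=cv2.findContours(m,cv2.RETR_EXTERNAL,cv2.CHAIN_APPROX_NONE)[0]
    q=np.array([onplane('wrist',a,e,zt,s)[:2] for c in cs for a,e in c[:,0].astype(float)]); 
    for _ in range(3):
        r=np.hypot(*(q-X).T); k=(r>rmin)&(r<rmax); X,R=fitc(q[k])
    return X.round(4),(2*R).round(4),k.sum()
E
python3 - <<'E'
from h import *
print(foot('w4',np.array([.4404,-.036]),.024,.033,.041))
print(foot('w2',np.array([.4404,-.036]),.024,.033,.041))
E
```

```text
(array([ 0.4389, -0.0356]), np.float64(0.0727), np.int64(373))
(array([ 0.4393, -0.0367]), np.float64(0.0733), np.int64(236))
```

Emit:
send_rows --pt "0 0 -0.04 0" --pt "0 0 -0.08 0" --pt "0 0 -0.12 0" --pt "0 0 -0.155 0" --pt "0 0 -0.16 0" --pt "0 0 -0.16 0"

```text
time: 6.1
position: [0.4415, -0.0368, 0.0295]
tool_rot: [3.141, -0.002, 3.141]
wrist_force: [-0.1, 0.3, -0.3]
opening: 0.0425
grasp_force: 61.3
```

Emit:
send_rows --pt "0 0 -0.004 0" --pt "0 0 -0.008 0" --pt "0 0 -0.008 0"

```text
time: 6.4
position: [0.4425, -0.037, 0.0283]
tool_rot: [-3.141, 0.001, 3.141]
wrist_force: [-0.3, 0.4, -0.9]
opening: 0.0427
grasp_force: 61.3
```

Emit:
send_rows --pt "0 0 -0.004 0" --pt "0 0 -0.007 0" --pt "0 0 -0.007 0"

```text
time: 6.7
position: [0.4427, -0.0371, 0.027]
tool_rot: [-3.141, 0.001, 3.141]
wrist_force: [-2.2, 1.0, 4.4]
opening: 0.0428
grasp_force: 61.9
```

Emit:
send_rows --pt "0 0 0 0" --pt "0 0 0 0" --pt "0 0 0 0" --jaw 0.5

```text
time: 7.0
position: [0.4422, -0.0369, 0.0257]
tool_rot: [3.142, -0.0, 3.141]
wrist_force: [-0.7, 0.1, -0.0]
opening: 0.0639
grasp_force: 0.0
```

Emit:
send_rows --pt "0 0 0.1 0" --pt "0 0 0.25 0" --pt "0 0 0.4 0" --pt "0.17 -0.12 0.4 0" --pt "0.33 -0.24 0.4 0" --pt "0.4 -0.26 0.4 0" --pt "0.4 -0.26 0.4 0" --pt "0.4 -0.26 0.4 0"

```text
time: 7.8
position: [0.5618, -0.1151, 0.144]
tool_rot: [3.14, -0.004, 3.141]
wrist_force: [0.2, -0.3, -0.1]
opening: 0.0643
grasp_force: 0.0
```

Run:
```python
from h import *
s,im,d=snap('wrist','w5'); p=s['position'];print(s['time'],p)
u,v=map(int,project('wrist',(.618,-.119,.01),s)); print(u,v,disc('w5','wrist',(u,v),75,.01))
u,v=map(int,project('wrist',(.4404,-.036,.038),s)); print(u,v,disc('w5','wrist',(u,v),50,.038))
```

```text
7.8 [ 0.56184789 -0.11513283  0.1439642 ]
314 303 (array([ 0.6182, -0.119 ]), np.float64(0.0528), 204, np.float64(0.0018), np.float64(0.0101))
466 25 (array([ 0.444 , -0.0363]), np.float64(0.0437), 253, np.float64(0.0047), np.float64(0.038))
```

View pics/w5.png

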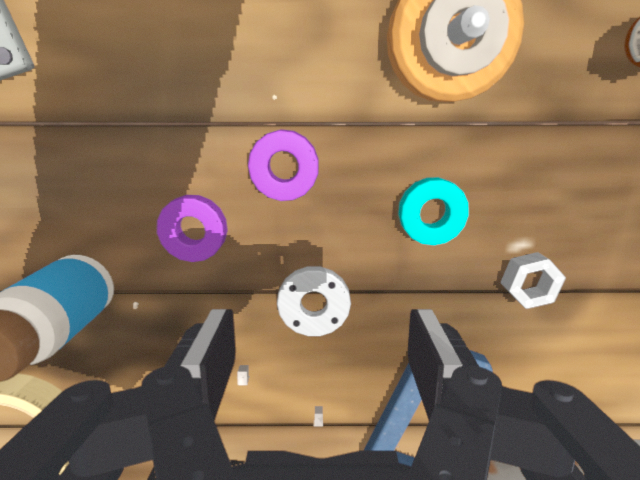

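The worn wheel sits on its peg foot at (467,33); the wide flange is at (314,303) with the hex collar at (535,281).

Emit:
send_rows --pt "0.1 -0.014 -0.1 0" --pt "0.19 -0.014 -0.22 0" --pt "0.19 -0.014 -0.35 0" --pt "0.19 -0.014 -0.44 0" --pt "0.19 -0.014 -0.475 0" --pt "0.19 -0.014 -0.475 0" --pt "0.19 -0.014 -0.475 0" --jaw 0.68

```text
time: 8.55
position: [0.62, -0.1191, 0.0057]
tool_rot: [-3.141, 0.003, -3.141]
wrist_force: [0.2, 0.3, 0.6]
opening: 0.0717
grasp_force: 0.0
```

Emit:
send_rows --pt "0 0 -0.008 0" --pt "0 0 -0.014 0" --pt "0 0 -0.014 0"

```text
time: 8.85
position: [0.6198, -0.1194, 0.0002]
tool_rot: [-3.141, 0.002, 3.141]
wrist_force: [-0.3, -0.3, -0.2]
opening: 0.072
grasp_force: 0.0
```

Emit:
send_rows --pt "0 0 0 0" --pt "0 0 0 0" --pt "0 0 0 0" --pt "0 0 0 0" --pt "0 0 0 0" --pt "0 0 0 0" --jaw -0.1

```text
time: 9.45
position: [0.6201, -0.1195, 0.0004]
tool_rot: [-3.141, 0.002, 3.141]
wrist_force: [-0.2, -0.3, 5.7]
opening: 0.05
grasp_force: 63.0
```

Emit:
send_rows --pt "0 0 0.16 0" --pt "0 0 0.32 0" --pt "-0.05 -0.03 0.47 0" --pt "-0.2 -0.1 0.5 0" --pt "-0.32 -0.22 0.5 0" --pt "-0.42 -0.35 0.5 0" --pt "-0.52 -0.48 0.5 0" --pt "-0.6 -0.6 0.5 0"

```text
time: 10.25
position: [0.4369, -0.2999, 0.1479]
tool_rot: [3.14, -0.002, 3.141]
wrist_force: [0.7, -1.2, -2.4]
opening: 0.0502
grasp_force: 63.4
```

Emit:
send_rows --pt "-0.02 -0.14 0 0" --pt "-0.02 -0.14 -0.1 0" --pt "-0.02 -0.14 -0.19 0" --pt "-0.02 -0.14 -0.19 0" --pt "-0.02 -0.14 -0.19 0"

```text
time: 10.75
position: [0.4323, -0.3401, 0.0907]
tool_rot: [3.139, -0.003, 3.141]
wrist_force: [0.2, 0.1, -1.5]
opening: 0.0505
grasp_force: 63.4
```

Run:
```python
from h import *
s,im,C=held('w6',0); p=s['position']
m=(np.hypot(C[...,0]-p[0],C[...,1]-p[1])<.022)&(abs(C[...,2]-p[2])<.03)
zt=np.median(C[m][:,2]); print('top-tcp',zt-p[2]); print('bore',bore(s,C,p,zt,rad=.025))
```

```text
t 10.75 tcp [ 0.4323 -0.3401  0.0907] open 0.0505 grip 63.4
top-tcp 0.009729083294435267
bore (array([ 0.4298, -0.3391]), np.float64(0.0195), 154, np.float64(0.0006))
```

View pics/w6.png

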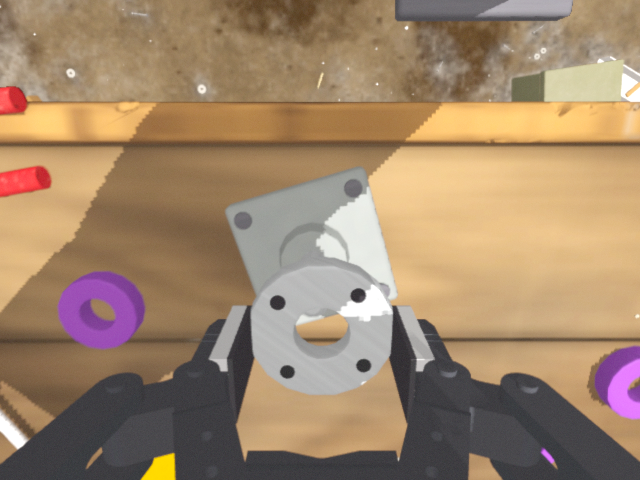

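The flange is held flat with its bore at (322,330); the stand foot shows corners at about (228,208), (362,168) and (397,297), with the shoulder arc at (314,240).

Run:
```python
from h import *
s,im,d=pickle.load(open('w6.pkl','rb')); C=cloud('wrist',s,d)
print('shoulder',foot('w6',np.array([.4305,-.339]),.024,.0155,.021))
X=np.array([.4305,-.339]); m=((abs(C[...,2]-.012)<.003)&(np.hypot(C[...,0]-X[0],C[...,1]-X[1])<.07)).astype(np.uint8)
cs=cv2.findContours(m,cv2.RETR_EXTERNAL,cv2.CHAIN_APPROX_NONE)[0]; c=max(cs,key=len)[:,0].astype(float)
q=np.array([onplane('wrist',a,b,.012,s)[:2] for a,b in c])
# far edges: TL-TR and TR-BR lines fitted 40 mm inside
cor=[onplane('wrist',a,b,.012,s)[:2] for a,b in((228,208),(362,168),(397,297))]; print(np.round(cor,4))
ls=[]
for A,B in((cor[0],cor[1]),(cor[1],cor[2])):
    t=(B-A)/np.linalg.norm(B-A); n=np.array([-t[1],t[0]]); e=(q-A)@n; l=(q-A)@t; k=(abs(e)<.003)&(l>.008)&(l<.068)
    vx,vy,x0,y0=cv2.fitLine(q[k].astype(np.float32),cv2.DIST_HUBER,0,1e-4,1e-4).ravel(); n=np.array([-vy,vx]); P0=np.array([x0,y0])
    sg=np.sign((X-P0)@n); ls.append((n*sg,P0@n*sg+.040)); print(k.sum(),np.degrees(np.arctan2(vy,vx)))
print('centre',np.linalg.solve([l[0] for l in ls],[l[1] for l in ls]).round(4))
```

```text
shoulder (array([ 0.43  , -0.3428]), np.float64(0.0353), np.int64(122))
[[ 0.4047 -0.3895]
 [ 0.3832 -0.3174]
 [ 0.4577 -0.2949]]
108 -73.4182
100 16.439415
centre [ 0.4317 -0.3433]
```

Emit:
send_rows --pt "0.003 -0.012 -0.015 0" --pt "0.003 -0.012 -0.03 0" --pt "0.003 -0.012 -0.03 0" --pt "0.003 -0.012 -0.03 0"

```text
time: 11.2
position: [0.4343, -0.3447, 0.0834]
tool_rot: [-3.141, 0.0, 3.142]
wrist_force: [0.2, 0.3, -2.3]
opening: 0.0501
grasp_force: 63.4
```

```bash
cat >> h.py <<'E'
def stand(tag,X=(.431,-.342)):
    s,im,d=pickle.load(open(tag+'.pkl','rb')); C=cloud('wrist',s,d); X=np.array(X)
    m=((abs(C[...,2]-.012)<.003)&(np.hypot(C[...,0]-X[0],C[...,1]-X[1])<.07)).astype(np.uint8)
    c=max(cv2.findContours(m,cv2.RETR_EXTERNAL,cv2.CHAIN_APPROX_NONE)[0],key=len)[:,0].astype(float)
    q=np.array([onplane('wrist',a,b,.012,s)[:2] for a,b in c]); ls=[]
    for ang in (-163.5,106.5):   # outward normals of the two visible edges (toward -x, toward +y)
        n=np.array([np.cos(np.radians(ang)),np.sin(np.radians(ang))]); t=np.array([-n[1],n[0]])
        e=(q-X)@n; l=(q-X)@t; k=(e>.035)&(abs(l)<.03); ls.append((n,np.median((q[k])@n)-.0395))
    return np.linalg.solve([l[0] for l in ls],[l[1] for l in ls])
def over(tag,rad=.025,inner=.022):
    s,im,C=held(tag,0); p=s['position']
    m=(np.hypot(C[...,0]-p[0],C[...,1]-p[1])<inner)&(abs(C[...,2]-p[2])<.03)
    zt=np.median(C[m][:,2]); b=bore(s,C,p,zt,rad=rad); c=stand(tag)
    print('top-tcp',round(zt-p[2],4),'bore',b,'stand',c.round(4),'shift/0.3',((c-b[0])/.3).round(4))
E
python3 -c "
from h import *
over('w7')"
```

```text
t 11.2 tcp [ 0.4343 -0.3447  0.0834] open 0.0501 grip 63.4
top-tcp 0.0097 bore (array([ 0.4318, -0.3437]), np.float64(0.0196), 165, np.float64(0.0009)) stand [ 0.4311 -0.3431] shift/0.3 [-0.0025  0.002 ]
```

Emit:
send_rows --pt "-0.002 0.001 -0.04 0" --pt "-0.002 0.001 -0.08 0" --pt "-0.002 0.001 -0.12 0" --pt "-0.002 0.001 -0.16 0" --pt "-0.002 0.001 -0.185 0" --pt "-0.002 0.001 -0.185 0"

```text
time: 11.85
position: [0.4327, -0.3436, 0.0258]
tool_rot: [3.14, -0.002, 3.141]
wrist_force: [0.3, 0.4, -1.3]
opening: 0.0507
grasp_force: 63.4
```

Emit:
send_rows --pt "0 0 -0.005 0" --pt "0 0 -0.01 0" --pt "0 0 -0.01 0"

```text
time: 12.15
position: [0.4337, -0.3446, 0.0249]
tool_rot: [-3.141, 0.0, 3.141]
wrist_force: [-0.4, -0.3, -1.8]
opening: 0.0503
grasp_force: 63.4
```

Emit:
send_rows --pt "0 0 -0.004 0" --pt "0 0 -0.006 0" --pt "0 0 -0.006 0"

```text
time: 12.45
position: [0.4339, -0.3448, 0.0243]
tool_rot: [-3.141, 0.001, 3.141]
wrist_force: [-2.7, 0.6, 5.7]
opening: 0.0505
grasp_force: 64.1
```

Emit:
send_rows --pt "0 0 0 0" --pt "0 0 0 0" --pt "0 0 0 0" --jaw 0.68

```text
time: 12.75
position: [0.4336, -0.3445, 0.0226]
tool_rot: [-3.141, 0.0, 3.141]
wrist_force: [-0.3, -0.7, -1.2]
opening: 0.0718
grasp_force: 0.0
```

Emit:
send_rows --pt "0 0 0.15 0" --pt "0 0 0.3 0" --pt "0 0 0.45 0" --pt "0 0.1 0.5 0" --pt "0 0.1 0.5 0" --pt "0 0.1 0.5 0"

```text
time: 13.35
position: [0.4339, -0.3145, 0.1731]
tool_rot: [-3.14, 0.001, -3.141]
wrist_force: [1.0, -1.0, -0.6]
opening: 0.0718
grasp_force: 0.0
```

Run:
```python
from h import *
s,im,d=snap('wrist','w8'); p=s['position'];print(s['time'],p)
u,v=map(int,project('wrist',(.431,-.342,.034),s)); print(u,v,disc('w8','wrist',(u,v),75,.034))
u,v=map(int,project('wrist',(.431,-.342,.076),s)); print(u,v,disc('w8','wrist',(u,v),20,.075))
```

```text
13.35 [ 0.43387434 -0.31454483  0.17311065]
280 222 (array([ 0.4328, -0.3429]), np.float64(0.0525), 219, np.float64(0.0017), np.float64(0.0342))
274 240 (array([ 0.4314, -0.3421]), np.float64(0.0122), 67, np.float64(0.0011), np.float64(0.0748))
```

Emit:
send_rows --pt "0.07 0.14 0.03 0" --pt "0.14 0.29 0.03 0" --pt "0.2 0.43 0.03 0" --pt "0.26 0.57 0.03 0" --pt "0.32 0.71 0.03 0" --pt "0.37 0.86 0.03 0" --pt "0.42 1 0.03 0"

```text
time: 14.1
position: [0.5592, -0.013, 0.1793]
tool_rot: [3.141, -0.004, 3.141]
wrist_force: [0.8, -1.0, 0.1]
opening: 0.0714
grasp_force: 0.0
```

Emit:
send_rows --pt "0.05 0.16 0 0" --pt "0.07 0.32 -0.03 0" --pt "0.07 0.48 -0.03 0" --pt "0.07 0.64 -0.03 0" --pt "0.07 0.72 -0.03 0" --pt "0.07 0.72 -0.03 0" --pt "0.07 0.72 -0.03 0"

```text
time: 14.8
position: [0.5799, 0.2011, 0.1705]
tool_rot: [-3.14, -0.003, -3.141]
wrist_force: [0.3, -0.9, -0.5]
opening: 0.0715
grasp_force: 0.0
```

Run:
```python
from h import *
s,im,d=snap('wrist','w9'); p=s['position'];print(s['time'],p)
u,v=map(int,project('wrist',(.609,.2026,.018),s)); print(u,v,disc('w9','wrist',(u,v),85,.018))
```

```text
14.8 [0.5799485  0.20110415 0.17051928]
322 259 (array([0.6094, 0.2025]), np.float64(0.0606), 227, np.float64(0.0016), np.float64(0.0182))
```

View pics/w9.png

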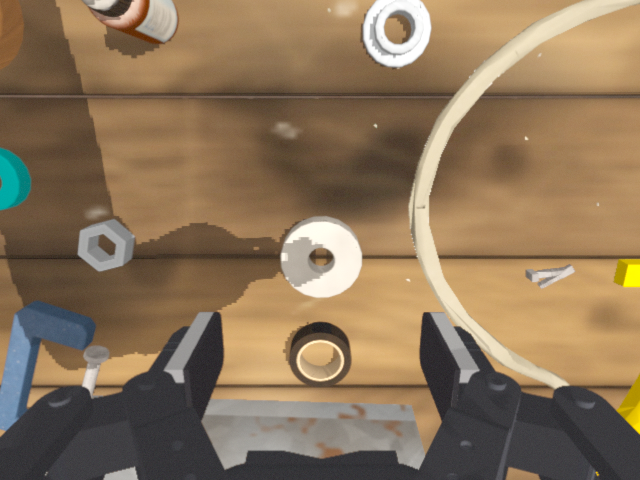

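The new wheel is at (321,258), the hose 95 px to its right, the brown ring at (320,353) clear; hex collar at (105,245), hub flange at (397,30).

Emit:
send_rows --pt "0.06 0.001 -0.1 0" --pt "0.104 0.001 -0.22 0" --pt "0.104 0.001 -0.35 0" --pt "0.104 0.001 -0.48 0" --pt "0.104 0.001 -0.555 0" --pt "0.104 0.001 -0.555 0" --pt "0.104 0.001 -0.555 0" --jaw 0.74

```text
time: 15.55
position: [0.6116, 0.2002, 0.0061]
tool_rot: [-3.141, -0.001, 3.139]
wrist_force: [-0.0, 0.4, 0.6]
opening: 0.0745
grasp_force: 0.0
```

Emit:
send_rows --pt "0 0 0 0" --pt "0 0 0 0" --pt "0 0 0 0" --pt "0 0 0 0" --pt "0 0 0 0" --jaw 0.1

```text
time: 16.05
position: [0.6144, 0.2019, 0.0101]
tool_rot: [3.141, 0.006, 3.141]
wrist_force: [-0.8, -1.4, 6.6]
opening: 0.0577
grasp_force: 64.3
```

Emit:
send_rows --pt "0 0 0.15 0" --pt "0 0 0.3 0" --pt "0 -0.05 0.45 0" --pt "-0.05 -0.2 0.58 0" --pt "-0.1 -0.36 0.58 0" --pt "-0.15 -0.52 0.58 0" --pt "-0.2 -0.68 0.58 0" --pt "-0.25 -0.84 0.58 0"

```text
time: 16.85
position: [0.5394, -0.0418, 0.1813]
tool_rot: [-3.141, 0.002, -3.141]
wrist_force: [0.2, -0.4, -2.3]
opening: 0.0571
grasp_force: 64.2
```

Emit:
send_rows --pt "-0.05 -0.16 0 0" --pt "-0.1 -0.31 0 0" --pt "-0.15 -0.46 0 0" --pt "-0.2 -0.61 0 0" --pt "-0.26 -0.76 0 0" --pt "-0.3 -0.9 0 0" --pt "-0.34 -0.97 0 0" --pt "-0.34 -0.97 0 0"

```text
time: 17.65
position: [0.4363, -0.3344, 0.1806]
tool_rot: [-3.14, 0.0, 3.136]
wrist_force: [0.5, 0.7, -2.3]
opening: 0.0577
grasp_force: 64.2
```

Emit:
send_rows --pt "-0.006 -0.032 -0.1 0" --pt "-0.006 -0.032 -0.22 0" --pt "-0.006 -0.032 -0.305 0" --pt "-0.006 -0.032 -0.305 0" --pt "-0.006 -0.032 -0.305 0" --pt "-0.006 -0.032 -0.305 0"

```text
time: 18.25
position: [0.4372, -0.3412, 0.091]
tool_rot: [-3.14, 0.002, -3.141]
wrist_force: [-0.6, -0.5, -0.2]
opening: 0.0574
grasp_force: 64.4
```

```bash
python3 -c "
from h import *
over('w10',rad=.028)"
```

```text
t 18.25 tcp [ 0.4372 -0.3412  0.091 ] open 0.0574 grip 64.4
top-tcp 0.0079 bore (array([ 0.4317, -0.3401]), np.float64(0.0196), 161, np.float64(0.0008)) stand [ 0.4311 -0.343 ] shift/0.3 [-0.0019 -0.0098]
```

Emit:
send_rows --pt "-0.002 -0.009 0 0" --pt "-0.002 -0.009 0 0" --pt "-0.002 -0.009 0 0"

```text
time: 18.6
position: [0.4356, -0.3439, 0.0894]
tool_rot: [-3.141, 0.001, 3.141]
wrist_force: [0.2, 0.3, -1.2]
opening: 0.0578
grasp_force: 64.4
```

```bash
python3 -c "
from h import *
over('w11',rad=.028)"
```

```text
t 18.6 tcp [ 0.4356 -0.3439  0.0894] open 0.0578 grip 64.4
top-tcp 0.0079 bore (array([ 0.4302, -0.3429]), np.float64(0.0196), 157, np.float64(0.0007)) stand [ 0.4311 -0.3431] shift/0.3 [ 0.0031 -0.0006]
```

Emit:
send_rows --pt "0.002 0 -0.03 0" --pt "0.002 0 -0.06 0" --pt "0.002 0 -0.1 0" --pt "0.002 0 -0.13 0" --pt "0.002 0 -0.138 0" --pt "0.002 0 -0.138 0"

```text
time: 19.25
position: [0.4354, -0.343, 0.0462]
tool_rot: [3.14, -0.001, 3.141]
wrist_force: [0.7, -0.5, -1.3]
opening: 0.0573
grasp_force: 64.4
```

Emit:
send_rows --pt "0 0 -0.004 0" --pt "0 0 -0.007 0" --pt "0 0 -0.007 0"

```text
time: 19.55
position: [0.4363, -0.3438, 0.0457]
tool_rot: [-3.141, 0.001, 3.141]
wrist_force: [0.9, -0.1, -1.1]
opening: 0.0574
grasp_force: 64.4
```

Emit:
send_rows --pt "0 0 -0.004 0" --pt "0 0 -0.006 0" --pt "0 0 -0.006 0"

```text
time: 19.85
position: [0.4362, -0.3438, 0.0441]
tool_rot: [-3.141, 0.001, 3.141]
wrist_force: [0.6, 0.8, 0.6]
opening: 0.0573
grasp_force: 64.7
```

Contact is just starting; one more millimetre, then release.

Emit:
send_rows --pt "0 0 -0.003 0" --pt "0 0 -0.003 0"

```text
time: 20.05
position: [0.4362, -0.3438, 0.044]
tool_rot: [-3.141, 0.001, 3.141]
wrist_force: [-2.0, 0.6, 4.7]
opening: 0.0575
grasp_force: 65.3
```

Emit:
send_rows --pt "0 0 0 0" --pt "0 0 0 0" --pt "0 0 0 0" --jaw 0.74

```text
time: 20.35
position: [0.436, -0.3435, 0.0423]
tool_rot: [3.141, -0.0, 3.141]
wrist_force: [0.5, -0.4, 0.8]
opening: 0.0743
grasp_force: 0.0
```

Emit:
send_rows --pt "0 0 0.15 0" --pt "0 0 0.3 0" --pt "0 0.05 0.45 0" --pt "0 0.1 0.45 0" --pt "0 0.1 0.45 0" --pt "0 0.1 0.45 0"

```text
time: 20.95
position: [0.4356, -0.3133, 0.1763]
tool_rot: [3.141, -0.001, -3.141]
wrist_force: [-0.7, -0.3, 0.7]
opening: 0.0745
grasp_force: 0.0
```

Run:
```python
from h import *
s,im,d=snap('wrist','w12'); p=s['position'];print(s['time'],p)
u,v=map(int,project('wrist',(.431,-.342,.052),s)); print(u,v,disc('w12','wrist',(u,v),85,.052))
u,v=map(int,project('wrist',(.431,-.342,.076),s)); print(u,v,disc('w12','wrist',(u,v),20,.075))
```

```text
20.95 [ 0.43561532 -0.31325088  0.17629649]
276 226 (array([ 0.4321, -0.3419]), np.float64(0.0606), 259, np.float64(0.0013), np.float64(0.0521))
272 236 (array([ 0.4315, -0.3421]), np.float64(0.0124), 66, np.float64(0.0009), np.float64(0.0748))
```

Emit:
send_rows --pt "0 0.16 0.02 0" --pt "0 0.32 0.02 0" --pt "0 0.48 0.02 0" --pt "0 0.64 0.02 0" --pt "0 0.8 0.02 0" --pt "0 0.96 0.02 0"

```text
time: 21.6
position: [0.4349, -0.0242, 0.1815]
tool_rot: [3.141, -0.003, 3.14]
wrist_force: [0.5, 0.5, 0.1]
opening: 0.0742
grasp_force: 0.0
```

Emit:
send_rows --pt "-0.03 0.16 0 0" --pt "-0.05 0.32 0 0" --pt "-0.05 0.48 0 0" --pt "-0.05 0.64 0 0" --pt "-0.05 0.8 0 0" --pt "-0.05 0.96 0 0" --pt "-0.05 0.96 0 0" --pt "-0.05 0.96 0 0" --jaw 0.1

```text
time: 22.4
position: [0.4201, 0.2625, 0.1813]
tool_rot: [-3.139, -0.004, -3.14]
wrist_force: [0.1, 0.2, 0.0]
opening: 0.0469
grasp_force: 0.0
```

Run:
```python
from h import *
s,im,d=snap('wrist','w13'); p=s['position'];print(s['time'],p)
u,v=map(int,project('wrist',(.4507,.2529,.014),s)); print(u,v,disc('w13','wrist',(u,v),85,.014))
u,v=map(int,project('wrist',(.4507,.2529,.005),s)); print(u,v,disc('w13','wrist',(u,v),85,.005,.002))
```

```text
22.4 [0.42007712 0.26248331 0.1812982 ]
308 255 (array([0.4505, 0.2532]), np.float64(0.0307), 109, np.float64(0.0006), np.float64(0.0139))
308 251 (array([0.4507, 0.2532]), np.float64(0.0444), 157, np.float64(0.0013), np.float64(0.0051))
```

Emit:
send_rows --pt "0.06 -0.035 -0.1 0" --pt "0.104 -0.035 -0.22 0" --pt "0.104 -0.035 -0.35 0" --pt "0.104 -0.035 -0.48 0" --pt "0.104 -0.035 -0.57 0" --pt "0.104 -0.035 -0.57 0" --pt "0.104 -0.035 -0.57 0" --pt "0.104 -0.035 -0.57 0"

```text
time: 23.25
position: [0.4542, 0.2518, 0.0149]
tool_rot: [3.14, 0.004, 3.14]
wrist_force: [-0.1, 0.1, 0.8]
opening: 0.0468
grasp_force: 0.0
```

Run:
```python
from h import *
s=manip.read_state(); print(s['position'],s['tool_rot'])
s,im,d=snap('wrist','w14'); C=cloud('wrist',s,d); p=s['position']
m=(np.hypot(C[...,0]-p[0],C[...,1]-p[1])<.014)&(abs(C[...,2]-.014)<.012)
zt=np.median(C[m][:,2]); print('hub top seen at',zt,'-> tcp z true',p[2]-zt+.014, bore(s,C,p,zt,rad=.015))
```

```text
[0.45415577 0.25175049 0.01488097] [3.14031823 0.00360661 3.13988368]
hub top seen at 0.013540208602484033 -> tcp z true 0.015340757773216597 (array([0.4494, 0.2522]), np.float64(0.0192), 142, np.float64(0.0006))
```

Emit:
send_rows --pt "-0.012 0 -0.015 0" --pt "-0.012 0 -0.027 0" --pt "-0.012 0 -0.027 0" --pt "-0.012 0 -0.027 0"

```text
time: 23.7
position: [0.4484, 0.252, 0.0045]
tool_rot: [-3.142, -0.0, -3.142]
wrist_force: [-0.2, -0.8, -0.0]
opening: 0.047
grasp_force: 0.0
```

Run:
```python
from h import *
s,im,d=snap('wrist','w15'); C=cloud('wrist',s,d); p=s['position']
m=(np.hypot(C[...,0]-p[0],C[...,1]-p[1])<.014)&(abs(C[...,2]-.014)<.012)
zt=np.median(C[m][:,2]); print(p,'hub top seen at',zt,'-> tcp z true',p[2]-zt+.014, bore(s,C,p,zt,rad=.015))
```

```text
[0.44841597 0.2520259  0.00445524] hub top seen at 0.013457632833677208 -> tcp z true 0.004997602922587661 (array([0.4494, 0.2523]), np.float64(0.0191), 157, np.float64(0.0008))
```

Emit:
send_rows --pt "0.003 0 0.007 0" --pt "0.003 0 0.007 0" --pt "0.003 0 0.007 0"

```text
time: 24.05
position: [0.4498, 0.252, 0.0068]
tool_rot: [3.141, 0.0, 3.141]
wrist_force: [0.6, -0.7, -0.2]
opening: 0.0471
grasp_force: 0.0
```

Emit:
send_rows --pt "0 0 0 0" --pt "0 0 0 0" --pt "0 0 0 0" --pt "0 0 0 0" --pt "0 0 0 0" --jaw -0.6

```text
time: 24.55
position: [0.4498, 0.252, 0.0072]
tool_rot: [3.141, 0.001, 3.141]
wrist_force: [-1.7, -0.9, 5.2]
opening: 0.0282
grasp_force: 59.1
```

Emit:
send_rows --pt "0 0 0.15 0" --pt "0 0 0.3 0" --pt "0 0 0.45 0" --pt "0 -0.16 0.58 0" --pt "0 -0.32 0.58 0" --pt "0 -0.48 0.58 0" --pt "0 -0.64 0.58 0" --pt "0 -0.8 0.58 0"

```text
time: 25.35
position: [0.4492, 0.0119, 0.18]
tool_rot: [3.141, 0.0, -3.141]
wrist_force: [0.4, -0.6, -1.1]
opening: 0.0279
grasp_force: 59.5
```

Emit:
send_rows --pt "0 -0.16 0 0" --pt "-0.02 -0.32 0 0" --pt "-0.04 -0.48 0 0" --pt "-0.04 -0.64 0 0" --pt "-0.04 -0.8 0 0" --pt "-0.04 -0.96 0 0" --pt "-0.04 -1 0 0"

```text
time: 26.05
position: [0.4366, -0.2909, 0.179]
tool_rot: [-3.14, -0.001, 3.136]
wrist_force: [-0.2, 0.9, -0.5]
opening: 0.0285
grasp_force: 59.5
```

Emit:
send_rows --pt "0 -0.12 -0.02 0" --pt "0 -0.2 -0.1 0" --pt "0 -0.2 -0.2 0" --pt "0 -0.2 -0.28 0" --pt "0 -0.2 -0.28 0" --pt "0 -0.2 -0.28 0"

```text
time: 26.65
position: [0.4371, -0.3455, 0.0958]
tool_rot: [3.14, -0.002, -3.141]
wrist_force: [0.8, -0.1, -0.4]
opening: 0.0286
grasp_force: 59.6
```

```bash
python3 -c "
from h import *
over('w16',rad=.015,inner=.015)"
```

```text
t 26.65 tcp [ 0.4371 -0.3455  0.0958] open 0.0286 grip 59.6
top-tcp 0.0064 bore (array([ 0.4368, -0.3445]), np.float64(0.0192), 155, np.float64(0.0007)) stand [ 0.4312 -0.343 ] shift/0.3 [-0.0187  0.0049]
```

View pics/w16.png

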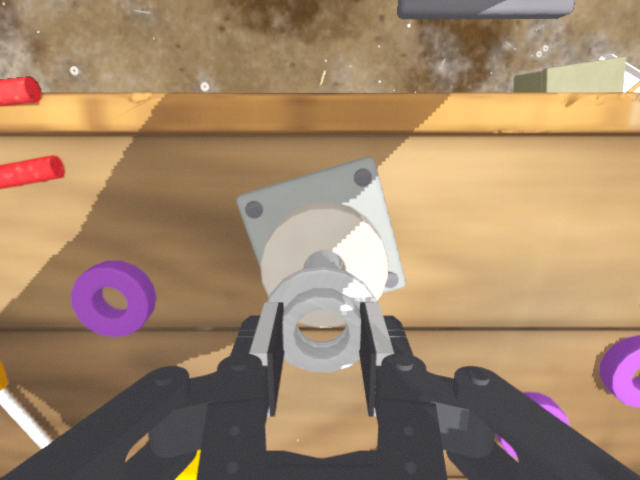

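The hub flange is held level by its hub, bore at (322,330), with the spindle tip at (323,262) behind it and the new wheel flat below.

Emit:
send_rows --pt "-0.018 0.005 -0.01 0" --pt "-0.018 0.005 -0.02 0" --pt "-0.018 0.005 -0.02 0" --pt "-0.018 0.005 -0.02 0"

```text
time: 27.1
position: [0.4323, -0.3451, 0.0911]
tool_rot: [-3.141, 0.001, 3.141]
wrist_force: [-0.4, 0.3, -0.6]
opening: 0.0284
grasp_force: 59.6
```

```bash
python3 -c "
from h import *
over('w17',rad=.015,inner=.015)"
```

```text
t 27.1 tcp [ 0.4323 -0.3451  0.0911] open 0.0284 grip 59.6
top-tcp 0.0063 bore (array([ 0.432 , -0.3441]), np.float64(0.0192), 157, np.float64(0.0008)) stand [ 0.4311 -0.3431] shift/0.3 [-0.0031  0.0034]
```

Emit:
send_rows --pt "-0.003 0.003 -0.015 0" --pt "-0.003 0.003 -0.04 0" --pt "-0.003 0.003 -0.07 0" --pt "-0.003 0.003 -0.09 0" --pt "-0.003 0.003 -0.09 0" --pt "-0.003 0.003 -0.09 0"

```text
time: 27.75
position: [0.4309, -0.3438, 0.063]
tool_rot: [3.141, -0.001, 3.141]
wrist_force: [0.1, -0.1, -0.6]
opening: 0.0286
grasp_force: 59.6
```

Emit:
send_rows --pt "0 0 -0.004 0" --pt "0 0 -0.008 0" --pt "0 0 -0.008 0"

```text
time: 28.05
position: [0.4313, -0.3442, 0.0614]
tool_rot: [-3.141, 0.0, 3.141]
wrist_force: [0.1, 0.8, -0.6]
opening: 0.0285
grasp_force: 59.6
```

Emit:
send_rows --pt "0 0 -0.004 0" --pt "0 0 -0.007 0" --pt "0 0 -0.007 0"

```text
time: 28.35
position: [0.4313, -0.3441, 0.0593]
tool_rot: [-3.141, 0.0, 3.141]
wrist_force: [0.5, -0.3, -1.4]
opening: 0.0286
grasp_force: 59.7
```

Emit:
send_rows --pt "0 0 -0.003 0" --pt "0 0 -0.004 0" --pt "0 0 -0.004 0"

```text
time: 28.65
position: [0.4314, -0.3442, 0.0592]
tool_rot: [-3.141, 0.001, 3.141]
wrist_force: [-1.1, 1.3, 5.5]
opening: 0.0283
grasp_force: 60.3
```

Emit:
send_rows --pt "0 0 0 0" --pt "0 0 0 0" --pt "0 0 0 0" --jaw 0.2

```text
time: 28.95
position: [0.4312, -0.344, 0.0577]
tool_rot: [3.141, -0.0, 3.141]
wrist_force: [0.5, -0.8, -0.6]
opening: 0.0509
grasp_force: 0.0
```

Emit:
send_rows --pt "0 0 0.12 0" --pt "0 0 0.27 0" --pt "0 0.05 0.4 0" --pt "0 0.1 0.4 0" --pt "0 0.1 0.4 0" --pt "0 0.1 0.4 0"

```text
time: 29.55
position: [0.4308, -0.3136, 0.1765]
tool_rot: [3.141, -0.002, -3.141]
wrist_force: [-1.0, -0.5, -0.1]
opening: 0.0512
grasp_force: 0.0
```

Run:
```python
from h import *
s,im,d=snap('wrist','w18'); p=s['position'];print(s['time'],p)
u,v=map(int,project('wrist',(.431,-.342,.066),s)); print(u,v,disc('w18','wrist',(u,v),85,.066))
print(u,v,disc('w18','wrist',(u,v),85,.057,.002))
u,v=map(int,project('wrist',(.431,-.342,.076),s)); print(u,v,disc('w18','wrist',(u,v),20,.076,.002))
```

```text
29.55 [ 0.4307855  -0.31364402  0.17649307]
275 239 (array([ 0.4323, -0.3423]), np.float64(0.0308), 140, np.float64(0.0011), np.float64(0.0658))
275 239 (array([ 0.4325, -0.3423]), np.float64(0.0445), 194, np.float64(0.0013), np.float64(0.0571))
273 244 (array([ 0.4318, -0.342 ]), np.float64(0.0092), 45, np.float64(0.0006), np.float64(0.0757))
```

Emit:
send_rows --pt "0.05 0.15 0.02 0" --pt "0.1 0.3 0.02 0" --pt "0.16 0.45 0.02 0" --pt "0.22 0.6 0.02 0" --pt "0.28 0.75 0.02 0" --pt "0.34 0.9 0.02 0"

```text
time: 30.2
position: [0.5329, -0.0427, 0.1817]
tool_rot: [3.141, -0.003, 3.14]
wrist_force: [2.3, -0.1, -0.9]
opening: 0.0514
grasp_force: 0.0
```

Emit:
send_rows --pt "0.06 0.15 0 0" --pt "0.1 0.27 0 0" --pt "0.1 0.27 0 0" --pt "0.1 0.27 0 0" --pt "0.1 0.27 0 0"

```text
time: 30.7
position: [0.5626, 0.0357, 0.1826]
tool_rot: [-3.141, -0.002, 3.14]
wrist_force: [0.5, -0.1, 0.5]
opening: 0.051
grasp_force: 0.0
```

```bash
cat >> h.py <<'E'
def hexa(tag,X,zt):
    """centre, outline size and angle of the flats' normal (mod 60 deg) of the hex top face"""
    s,im,d=pickle.load(open(tag+'.pkl','rb')); C=cloud('wrist',s,d)
    m=((abs(C[...,2]-zt)<.003)&(np.hypot(C[...,0]-X[0],C[...,1]-X[1])<.03)).astype(np.uint8)
    c=max(cv2.findContours(m,cv2.RETR_EXTERNAL,cv2.CHAIN_APPROX_NONE)[0],key=len)[:,0].astype(float)
    p=np.array([onplane('wrist',a,b,zt,s)[:2] for a,b in c]); q,r=fitc(p)
    e=p-q; th=np.arctan2(e[:,1],e[:,0]); w=np.hypot(*e.T)-r
    # corners are farthest out: phase of the 6-fold harmonic
    ph=np.angle((w*np.exp(6j*th)).sum())/6
    return q.round(4),round(2*r,4),'corner',np.degrees(ph).round(1),'flat normal',(np.degrees(ph)+30).round(1),len(c)
E
python3 - <<'E'
from h import *
s,im,d=snap('wrist','w19'); print(s['time'],s['position']); print(hexa('w19',(.602,.039),.016))
E
```

```text
30.7 [0.56255127 0.03573447 0.18257415]
(array([0.5998, 0.0371]), np.float64(0.0355), 'corner', np.float64(-15.3), 'flat normal', np.float64(14.7), 132)
```

View pics/w19.png

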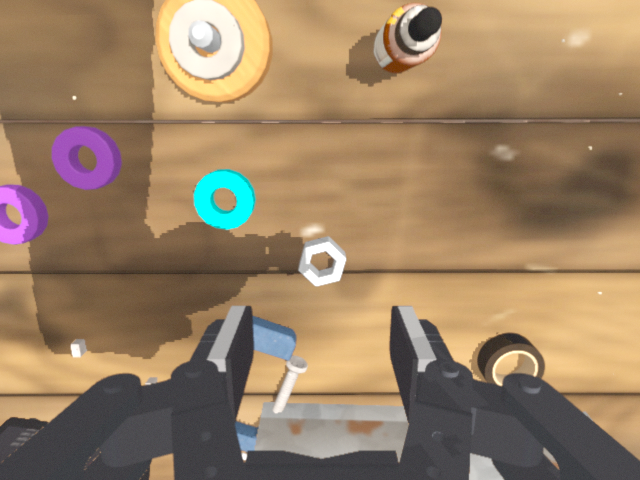

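The hex collar is at (322,262), clear of the clamp screw (295,365) and turquoise ring (224,199).

Run:
```python
from h import *
s,im,d=pickle.load(open('w19.pkl','rb')); C=cloud('wrist',s,d); X=(.5998,.0371)
m=((abs(C[...,2]-.016)<.003)&(np.hypot(C[...,0]-X[0],C[...,1]-X[1])<.03)).astype(np.uint8)
c=max(cv2.findContours(m,cv2.RETR_EXTERNAL,cv2.CHAIN_APPROX_NONE)[0],key=len)
p=np.array([onplane('wrist',a,b,.016,s)[:2] for a,b in c[:,0].astype(float)])
a=np.radians(np.arange(0,180,5)); w=np.ptp(p@np.array([np.cos(a),np.sin(a)]),axis=0)
print([(int(round(np.degrees(t))),round(v*1e3,1)) for t,v in zip(a,w)])
```

```text
[(0, np.float64(37.0)), (5, np.float64(36.6)), (10, np.float64(35.8)), (15, np.float64(34.8)), (20, np.float64(36.1)), (25, np.float64(37.3)), (30, np.float64(38.3)), (35, np.float64(38.9)), (40, np.float64(39.2)), (45, np.float64(39.3)), (50, np.float64(39.0)), (55, np.float64(38.4)), (60, np.float64(37.6)), (65, np.float64(36.4)), (70, np.float64(35.0)), (75, np.float64(34.0)), (80, np.float64(35.0)), (85, np.float64(35.8)), (90, np.float64(36.4)), (95, np.float64(37.3)), (100, np.float64(37.9)), (105, np.float64(38.2)), (110, np.float64(38.2)), (115, np.float64(37.9)), (120, np.float64(37.4)), (125, np.float64(36.5)), (130, np.float64(35.4)), (135, np.float64(34.7)), (140, np.float64(35.9)), (145, np.float64(36.9)), (150, np.float64(37.7)), (155, np.float64(38.3)), (160, np.float64(38.6)), (165, np.float64(38.7)), (170, np.float64(38.4)), (175, np.float64(37.9))]
```

Emit:
send_rows --pt "0.06 0 -0.1 -0.04" --pt "0.12 0 -0.22 -0.085" --pt "0.12 0 -0.35 -0.085" --pt "0.12 0 -0.45 -0.085" --pt "0.12 0 -0.45 -0.085" --pt "0.12 0 -0.45 -0.085"

```text
time: 31.35
position: [0.5985, 0.0357, 0.0488]
tool_rot: [-3.141, -0.001, 2.872]
wrist_force: [0.3, 0.8, 0.4]
opening: 0.0514
grasp_force: 0.0
```

Emit:
send_rows --pt "0.004 0.002 -0.07 0" --pt "0.004 0.002 -0.13 0" --pt "0.004 0.002 -0.15 0" --pt "0.004 0.002 -0.15 0"

```text
time: 31.75
position: [0.601, 0.0371, 0.0052]
tool_rot: [3.141, 0.001, 2.874]
wrist_force: [0.2, 0.0, 0.2]
opening: 0.0509
grasp_force: 0.0
```

Emit:
send_rows --pt "0 0 0 0" --pt "0 0 0 0" --pt "0 0 0 0" --pt "0 0 0 0" --pt "0 0 0 0" --jaw -0.55

```text
time: 32.25
position: [0.6024, 0.0373, 0.0065]
tool_rot: [3.141, 0.004, 2.874]
wrist_force: [-0.9, 0.9, 6.2]
opening: 0.0317
grasp_force: 61.2
```

Emit:
send_rows --pt "0 0 0.15 0" --pt "0 0 0.3 0.02" --pt "-0.03 -0.06 0.45 0.06" --pt "-0.1 -0.2 0.58 0.085" --pt "-0.16 -0.35 0.58 0.085" --pt "-0.24 -0.5 0.58 0.085" --pt "-0.31 -0.65 0.58 0.085" --pt "-0.38 -0.8 0.58 0.085"

```text
time: 33.05
position: [0.4887, -0.197, 0.1783]
tool_rot: [-3.141, 0.001, -3.141]
wrist_force: [1.6, -0.2, -0.6]
opening: 0.0323
grasp_force: 60.5
```

Emit:
send_rows --pt "-0.07 -0.15 0 0" --pt "-0.13 -0.3 0 0" --pt "-0.18 -0.42 0 0" --pt "-0.19 -0.47 0 0" --pt "-0.19 -0.47 -0.1 0" --pt "-0.19 -0.47 -0.2 0" --pt "-0.19 -0.47 -0.27 0" --pt "-0.19 -0.47 -0.27 0"

```text
time: 33.85
position: [0.4307, -0.3337, 0.0926]
tool_rot: [3.135, -0.006, -3.141]
wrist_force: [-0.1, 0.0, -1.2]
opening: 0.0324
grasp_force: 60.5
```

Emit:
send_rows --pt "0 0 0 0" --pt "0 0 0 0" --pt "0 0 0 0"

```text
time: 34.15
position: [0.4338, -0.3374, 0.099]
tool_rot: [-3.139, 0.003, -3.141]
wrist_force: [0.8, 0.5, -0.3]
opening: 0.0321
grasp_force: 60.5
```

```bash
python3 -c "
from h import *
over('w20',rad=.017,inner=.016)"
```

```text
t 34.15 tcp [ 0.4338 -0.3374  0.099 ] open 0.0321 grip 60.5
top-tcp 0.0094 bore (array([ 0.4316, -0.3363]), np.float64(0.0204), 179, np.float64(0.0012)) stand [ 0.4311 -0.343 ] shift/0.3 [-0.0016 -0.0224]
```

View pics/w20.png

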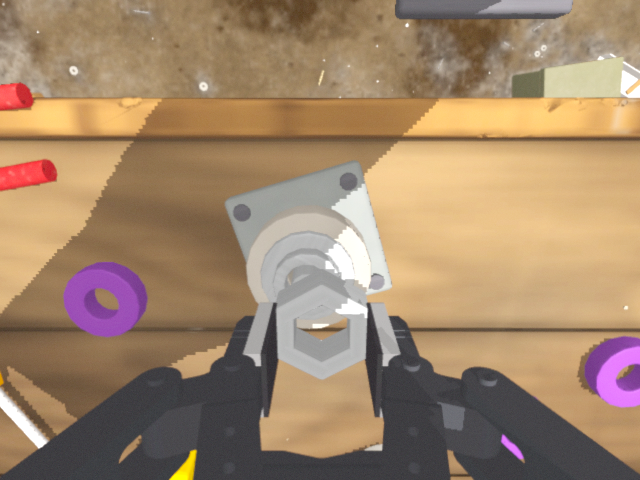

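The collar is held squarely with its bore at (322,330), the hub and spindle just left behind it at (308,275).

Emit:
send_rows --pt "-0.002 -0.022 -0.015 0" --pt "-0.002 -0.022 -0.03 0" --pt "-0.002 -0.022 -0.03 0" --pt "-0.002 -0.022 -0.03 0" --pt "-0.002 -0.022 -0.03 0"

```text
time: 34.7
position: [0.4319, -0.3431, 0.0878]
tool_rot: [3.141, -0.0, 3.141]
wrist_force: [0.1, -0.1, -1.0]
opening: 0.0318
grasp_force: 60.5
```

```bash
python3 -c "
from h import *
over('w21',rad=.017,inner=.016)"
```

```text
t 34.7 tcp [ 0.4319 -0.3431  0.0878] open 0.0318 grip 60.5
top-tcp 0.0089 bore (array([ 0.4299, -0.3421]), np.float64(0.0202), 163, np.float64(0.0012)) stand [ 0.431  -0.3431] shift/0.3 [ 0.0038 -0.0033]
```

Emit:
send_rows --pt "0.004 -0.003 0 0" --pt "0.004 -0.003 -0.015 0" --pt "0.004 -0.003 -0.03 0" --pt "0.004 -0.003 -0.038 0" --pt "0.004 -0.003 -0.038 0" --pt "0.004 -0.003 -0.038 0"

```text
time: 35.35
position: [0.4331, -0.3439, 0.0763]
tool_rot: [3.141, -0.0, 3.141]
wrist_force: [-0.3, -0.1, -0.8]
opening: 0.0318
grasp_force: 60.5
```

Emit:
send_rows --pt "0 0 -0.004 0" --pt "0 0 -0.008 0" --pt "0 0 -0.008 0"

```text
time: 35.65
position: [0.4332, -0.344, 0.074]
tool_rot: [3.142, -0.0, 3.141]
wrist_force: [-0.4, -0.4, -0.0]
opening: 0.0319
grasp_force: 60.5
```

Emit:
send_rows --pt "0 0 -0.004 0" --pt "0 0 -0.004 0" --pt "0 0 -0.004 0"

```text
time: 35.95
position: [0.4332, -0.3441, 0.0729]
tool_rot: [3.142, -0.0, 3.141]
wrist_force: [-0.0, 0.2, -0.7]
opening: 0.0319
grasp_force: 60.5
```

Emit:
send_rows --pt "0 0 -0.003 0" --pt "0 0 -0.003 0" --pt "0 0 -0.003 0"

```text
time: 36.25
position: [0.4333, -0.3442, 0.0725]
tool_rot: [-3.141, 0.0, 3.141]
wrist_force: [-1.2, 1.8, 2.7]
opening: 0.0319
grasp_force: 60.8
```

Contact; release and look.

Emit:
send_rows --pt "0 0 0 0" --pt "0 0 0 0" --pt "0 0 0 0" --jaw 0.2

```text
time: 36.55
position: [0.4332, -0.3441, 0.0718]
tool_rot: [3.141, -0.0, 3.141]
wrist_force: [0.6, 0.0, -0.4]
opening: 0.0514
grasp_force: 0.0
```

Emit:
send_rows --pt "0 0 0.12 0" --pt "0 0 0.27 0" --pt "0 0.1 0.4 0" --pt "0 0.25 0.4 0" --pt "0 0.25 0.4 0" --pt "0 0.25 0.4 0" --pt "0 0.25 0.4 0"

```text
time: 37.25
position: [0.4331, -0.2695, 0.1912]
tool_rot: [3.142, -0.001, 3.141]
wrist_force: [0.7, -0.4, -0.6]
opening: 0.0513
grasp_force: 0.0
```

Run:
```python
from h import *
s,im,d=snap('wrist','w22'); p=s['position'];print(s['time'],p)
print(hexa('w22',(.432,-.343),.082))
for z,dz in((.052,.003),(.057,.002),(.076,.002)):
    u,v=map(int,project('wrist',(.431,-.342,z),s)); print(z,disc('w22','wrist',(u,v),20 if z>.07 else 85,z,dz))
u,v=map(int,project('wrist',(.440,-.036,.038),s)); print('worn',u,v,disc('w22','wrist',(u,v),50,.038) if u<600 else '')
```

```text
37.25 [ 0.43305903 -0.2694894   0.19124554]
(array([ 0.4317, -0.3427]), np.float64(0.0357), 'corner', np.float64(0.2), 'flat normal', np.float64(30.2), 165)
0.052 (array([ 0.4318, -0.3414]), np.float64(0.0597), 363, np.float64(0.0072), np.float64(0.0521))
0.057 (array([ 0.4317, -0.3413]), np.float64(0.0426), 202, np.float64(0.0061), np.float64(0.0571))
0.076 (array([ 0.4318, -0.3418]), np.float64(0.009), 45, np.float64(0.001), np.float64(0.0759))
worn 637 230
```

View pics/w22.png

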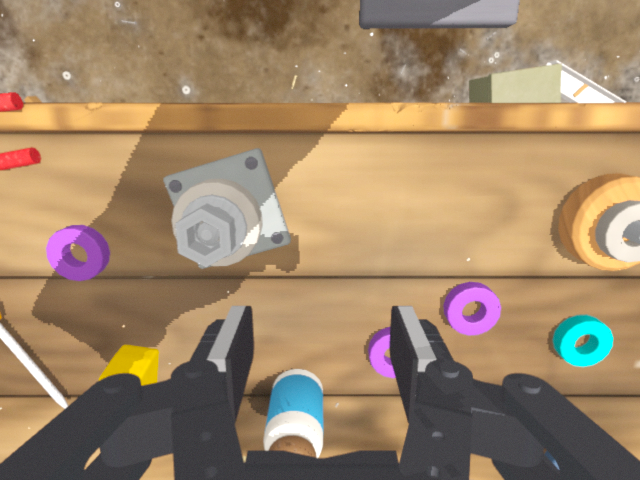

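The full stack sits at (207,232) with the collar on top, the worn wheel is on its peg at (630,230), and the blue bottle stands at (295,410). Handing in.

```bash
python3 -c "
from h import *
print(manip.hand_in())"
```

```text
the job is handed in; nothing more can be done
None
```

I handed the job in at about 37 s of the 115 s; no verdict came back. In the last wrist views the four parts were stacked in order on the spindle at the right heights, 1–2 mm off axis. The worn wheel was on its peg foot, the blue bottle upright and the gripper empty. The dropper bottle was last seen standing shortly before the end.

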